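# Feed the cell rack through the spring gate into the charging dock

## Task

Press the dock's long orange rail down with one fingertip to swing the orange gate up, and keep it held open while another fingertip pushes the blue rack of cells along the lane by its upright rear plate, until the rack's box has passed completely under the gate and its front is fully home against the black end stop. Then let go so that the gate drops shut behind the box. Nothing is to be grasped or lifted: the rack only slides, the cells stay in it, the gate must not be let down onto the box, and the bottle, belt pack and charger beside the dock are left alone.

Things in the scene. Friction and masses are not known exactly. Their poses are not given: they have to be found in the camera images.
- dock: Fixed charging dock: straight lane with grey base and two aluminium walls. Origin at surface height on the lane's centre line, below the gate blade; +x is the push direction, +y the side with the orange rail, z up (all 'dock' mm below). Lane floor 4 high, inner width 70, entry open at x=-275; walls y=35 to 41 each side, 26 high. Bearing blocks on the +y wall reach 47 high.
- end_stop (a point): Middle of the flat face of the black end stop that closes the lane, at dock x=+97, 20 mm above the surface. The stop is 18 mm deep and 40 mm high. With the box's front against it the rack's origin is at dock x=+55 and its push face at dock x=-73.
- gate (a joint): Gate hinge, rad: 0 shut (start), 0.65 upper stop; pressing the rail down raises it. The axis runs along the lane at dock y=+38, 40 mm above the surface, so pushing the rack cannot open it. A spring always shuts it: about 2 N on the rail at first, 4 N at 0.5 rad. From 0.36 the blade clears the rack's box; 0.5 is a good value to hold.
- blade (a point): Middle of the orange gate blade's lower edge. Blade 6 mm thick along the lane (dock x=-3 to +3), dock y=-32 to +2, on a steel arm from the hinge. Shut, its lower edge is 16 mm above the surface (over the drawbar, below the box's top). At 0.5 rad the arm and blade reach about 80 mm above the surface.
- rail_top (a point): Top line of the orange press rail, at mid-length: a level round bar 16 mm thick along the lane, dock x=-273 to -52, centre line at dock y=+78. Pressing it works the same anywhere; a fingertip may slide along it. Height of its top above the surface: 50 mm shut, 36 at 0.36 rad, 32 at 0.45, 29 at 0.55, 25 at 0.65.
- rack: Loose blue rack, 0.35 to 0.6 kg with cells, in the lane with 2 mm play each side. Origin on its underside below the box's centre, +x as the dock's. Box x=-42 to 42 mm, 66 wide, 22 high, four slots. Behind it a drawbar 40 wide, 8 high, to x=-122; then an upright push plate, x=-122 to -128, 60 wide, 46 high. At the start the box's front is 20 to 50 mm short of the gate's middle.
- push_face (a point): Rear face of the push plate, on its centre line, 36 mm above the rack's underside (40 mm above the surface; the plate's top is at 50 mm). The rack slides with a few N.
- box_front (a point): Middle of the front face of the rack's box, 42 mm ahead of the rack's origin, 11 mm above its underside.
- box_back (a point): Middle of the rear face of the rack's box, 42 mm behind the rack's origin, 11 mm above its underside.
- cell_0: AA cell, 50 x 15 x 15 mm, dark blue, lying loose across slot 1 of the rack counted from the rear; origin on its underside, 3 mm above the rack's underside.
- cell_1: AA cell, 50 x 15 x 15 mm, brown, lying loose across slot 2 of the rack counted from the rear; origin on its underside, 3 mm above the rack's underside.
- cell_2: AA cell, 50 x 15 x 15 mm, dark blue, lying loose across slot 3 of the rack counted from the rear; origin on its underside, 3 mm above the rack's underside.
- cell_3: AA cell, 50 x 15 x 15 mm, brown, lying loose across slot 4 of the rack counted from the rear; origin on its underside, 3 mm above the rack's underside.
- bottle: Bystander: clear pump bottle, 73 x 67 mm, 148 mm tall, beside the rail side of the dock, level with the end stop; origin under its centre.
- belt_pack: Bystander: black wireless belt pack with thin aerial, 160 x 60 x 28 mm, flat beside the dock on the side away from the rail; origin on its underside, at mid-length.
- charger: Bystander: small grey charger block, 44 x 30 x 20 mm, outside the rail; origin under its centre.

How it is judged:
On the way, in this order (a step that is already met when the one before it is completed fails the run):
1. with the box under the gate, one finger holds the gate open (joint above 0.34) and a finger pushes the rack (value of joint gate above 0.34 rad and x of box_front in the frame of dock above 0.006 m and x of box_back in the frame of dock below -0.004 m and contact force between the fingers and dock above 0.3 N and contact force between the fingers and rack above 0.1 N), for 0.1 s.
2. the box is completely past the gate while the gate is still held open (value of joint gate above 0.34 rad and x of box_back in the frame of dock above 0.004 m and contact force between the fingers and dock above 0.3 N), for 0.1 s.
At the end, for the whole second after the job is handed in: The rack's box front is within 5 mm of the end stop, the rack lies flat on the lane floor (within 4 mm and 0.05 rad) and at rest, the gate is shut behind it (below 0.06 rad), all four cells are down in the rack (within 7 mm of their seat) and each bystander is within 20 mm of where it stood (x of box_front in the frame of dock above 0.092 m and value of joint gate below 0.06 rad and linear speed of rack below 0.01 m/s and angle between rack's own z axis and vertical below 0.05 rad and z of rack in the frame of dock below 0.008 m and z of each of cell_0, cell_1, cell_2, cell_3 in the frame of rack below 0.01 m and distance of each of bottle, belt_pack, charger from where it was at the start of the episode below 0.02 m); the robot touches nothing.
It fails at once if the gate is let down onto the box (below 0.3 rad while the box is under it) (x of box_front in the frame of dock above 0.006 m and x of box_back in the frame of dock below -0.004 m and value of joint gate below 0.3 rad).
It fails at once if the rack is lifted (over 12 mm) or tipped (over 0.15 rad) (z of rack in the frame of dock above 0.016 m or angle between rack's own z axis and vertical above 0.15 rad).
It fails at once if a cell leaves the rack (z of any of cell_0, cell_1, cell_2, cell_3 in the frame of rack above 0.025 m).
It fails at once if a bystander is moved more than 20 mm (distance of any of bottle, belt_pack, charger from where it was at the start of the episode above 0.02 m).
It also fails if it takes over 35 s, if anything falls off the work surface, if the arm or the gripper's body presses on something with over 40 N, if the wrist force passes 120 N, or if a joint passes its speed limit or range.

## Robot

A 6-joint arm with a two-finger parallel gripper is mounted at the origin on a cart in front of the work surface, level with it; the furniture and walls round the work are solid. World frame = base frame: x ahead of the robot, y to its left, z up, the work surface at z = 0. Lengths are in m, angles in rad, forces in N, time in s.
With the tool pointing down it reaches from about 0.4 to 0.825 m from the base axis. Payload 7 kg.
Tool frame: the origin (TCP) lies midway between the tips of the shut fingers; the grasp point (between the pads) lies env.grip_depth behind it (env.grip_depth is the distance from the TCP to the grasp point, in m); z points along the fingers, y is the line along which they close (so a half turn about z gives the same grasp; the last joint's range is limited). The gripper opens to 88 mm and grips with 3 to 60 N. Pads are 19 mm wide; open, the fingers measure 130 mm over their backs; the gripper's body (78 mm by 193 mm) begins 47 mm behind the grasp point.
Start: joints at [-1.033, 0.359, 0.012, 0, -1.224, -0.288], TCP at [0.167, -0.654, 0.227] pointing down, gripper open.
Joint ranges: [-3.07, 3.07], [-1.43, 2.12], [-1.02, 1.25], [-3.03, 1.67], [-3.05, -0], [-3.03, 3.03]. Speed limits (rad/s): [2.39, 2.39, 3.01, 3.14, 3.14, 3.14].

## Interface

Orientations are given as a unit quaternion [x, y, z, w].
In Python, from cell import env gives the robot as it stands.
- The arm moves only by the tool jog_arm, never from a script. Its argument "plan" is a list that holds one entry, the list of rows, each a list of 7 numbers: the turn, a rotation vector about the world's x, y, z in degrees, then the shift along the world's x, y, z in m, then the gripper's target within -1 to 1 (fully open at 1, half-way at 0, shut at -1). In form: [[[rx, ry, rz, x, y, z, grip], ...]]. A call has 1 to 12 rows; each row is the pose to reach, as a shift and turn from the pose commanded when the call began; what a row does not reach only later rows make up. A row lasts 1/10 s, in which the tool goes at most 50 mm and 8.59 degrees, less where a joint would pass 70% of its speed; a pose out of reach is approached as far as the arm can. A call with a gripper value outside its range is refused whole. The fingers move at their own pace and stop on an object; "force" is the grip in N (left out, the last holds). Time passes only in rows, so rows that repeat a pose let the fingers close. It gives the time, the measured TCP pose, the force, the opening and the grip force at its end, in the units of the state.
- env.get_obs(): the state, without advancing time (a new reading comes with each control period).
- env.capture(name): name is "scene" or "top"; returns a dict with "pixels" (400x640x3 uint8, red, green, blue), "range_z" (400x640 float32, m along the optical axis (not along the pixel's ray), 0 where there is no reading), "intrinsics" (3x3 intrinsics, pixels), "R" (3x3) and "t" (3): a world point X has camera coordinates R X + t. Camera axes: x right, y down, z forward; pixel columns grow to the right and rows downward; lengths in m; the calibration is good to about 2 mm. A picture is of the moment at which its call begins.
- env.close_job(): hands the job in; it is judged then, once.
The state is a dict: "t": time; "joint_positions": joint angles; "qvel": joint speeds; "joint_efforts": joint torques, N m; "tcp_pos": TCP position; "eef_rot": TCP orientation; "contact_force": force on the tool from outside, world axes, zero at the start; "wrist_torque": the same for the moment, N m; "finger_gap": opening from 0.0 (shut) to 1.0 (fully open); "grip_force": force on a finger pad.
Only numpy, scipy, OpenCV 4.12 (cv2) and the standard library are available. Lean on these libraries where they do the work, as an engineer would, in place of code of your own. Each camera call takes 0.05 s, during which the arm holds its last target. There are 200 camera calls.

## Working session

There is one attempt and no reset: what is moved stays moved. The work goes in short steps, Python scripts to look and compute and a tool call to move; the robot and the scene stay as the last step left them, time stands still between calls to the robot, and variables do not carry over. Pictures are saved under pics/ and viewed, at most 10 in all, crops included, and the job is handed in when it is done.

Besides the shell and the picture viewer there is one more tool, called as name(argument=value, ...) on one line, values as JSON. jog_arm: Moves the arm, as the interface text tells. Its arguments: {"type":"object","properties":{"plan":{"type":"array"},"force":{"type":"number"}},"required":["plan"]}

```bash
mkdir -p pics; ls; python3 - <<'E'
from cell import env
import cv2,numpy as np
print(env.grip_depth,env.get_obs())
for n in("scene","top"):
    c=env.capture(n); cv2.imwrite(f"pics/{n}0.png",c["pixels"][:,:,::-1]); np.savez(f"{n}0.npz",**c)
    print(n,c["intrinsics"].tolist(),(-c["R"].T@c["t"]).round(3),c["R"].round(3).tolist())
E
```

```text
pics
0.0188 {'t': 0.0, 'joint_positions': array([-1.03288305e+00,  3.59376061e-01,  1.10220154e-02, -3.21397649e-04,
       -1.22411672e+00, -2.88078305e-01]), 'qvel': array([-0.00015364, -0.00015779, -0.00108019,  0.00076421,  0.00126236,
       -0.00113545]), 'joint_efforts': array([ 1.78894206e-03, -5.82718492e+01,  2.93050539e+01,  6.99776441e+00,
        6.57933037e-03, -1.67744938e-04]), 'tcp_pos': array([ 0.166706  , -0.65356234,  0.22561885]), 'eef_rot': array([-1.24538516e-01,  9.92214409e-01,  8.27471546e-04, -1.97633977e-04]), 'contact_force': array([ 0.12259757, -0.88603921, -0.26419458]), 'wrist_torque': array([ 0.01822364, -0.02979058,  0.02014491]), 'grip_force': 0.0, 'finger_gap': 0.9964446762083229}
scene [[396.5495929417359, 0.0, 322.9488091801102], [0.0, 396.5495929417359, 197.98634793002296], [0.0, 0.0, 1.0]] [ 0.73  -0.67   0.461] [[0.971, 0.237, -0.007], [0.101, -0.441, -0.892], [-0.215, 0.865, -0.453]]
top [[466.19097088209054, 0.0, 320.35039219817133], [0.0, 466.19097088209054, 194.61454459402415], [0.0, 0.0, 1.0]] [0.394 0.046 0.889] [[0.027, -1.0, -0.01], [-0.982, -0.025, -0.185], [0.185, 0.015, -0.983]]
```

View pics/scene0.png

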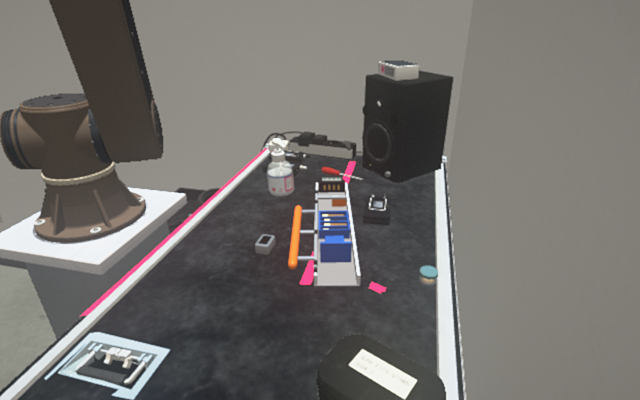

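View pics/top0.png

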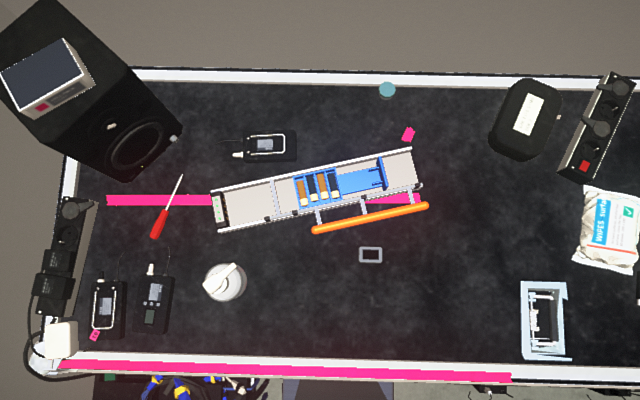

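The top view shows the lane running from its entry at right (416,165) to the stop at left (217,208). The rail lies on the robot's side, from (315,230) to (427,206), with the blue push plate near (381,173). The charger is at (370,255) and the bottle at (225,283). Next I measure the rail, walls and plate.

```bash
cat > meas.py <<'E'
import numpy as np,cv2
def pts(c,mask):
    v,u=np.nonzero(mask&(c["range_z"]>0)); z=c["range_z"][v,u]
    K=c["intrinsics"]; P=np.stack([(u-K[0,2])/K[0,0]*z,(v-K[1,2])/K[1,1]*z,z],1)
    return (P-c["t"])@c["R"]
def hsv(c): return cv2.cvtColor(c["pixels"],cv2.COLOR_RGB2HSV)
def orange(c):
    h=hsv(c); return (h[...,0]>5)&(h[...,0]<20)&(h[...,1]>190)&(h[...,2]>150)
def blue(c):
    h=hsv(c); return (h[...,0]>100)&(h[...,0]<122)&(h[...,1]>150)&(h[...,2]>70)
E
python3 - <<'E'
from meas import *
for n in("top","scene"):
    c=dict(np.load(n+"0.npz")); m=orange(c)
    k,l,s,_=cv2.connectedComponentsWithStats(m.astype(np.uint8))
    i=1+s[1:,4].argmax(); P=pts(c,l==i)
    mu=P.mean(0); w=np.linalg.svd(P[:,:2]-mu[:2],full_matrices=False)[2][0]; w*=np.sign(w[1])
    t=(P[:,:2]-mu[:2])@w; r=(P[:,:2]-mu[:2])@np.array([-w[1],w[0]])
    X=w; Y=np.array([-w[1],w[0]])
    top=P[P[:,2]>np.percentile(P[:,2],60)].mean(0)
    print(n,"blob",s[i],"axis",X.round(4),np.degrees(np.arctan2(*X[::-1])).round(2),"mu",mu.round(4),"t",np.percentile(t,[0,1,99,100]).round(4),"r",np.percentile(r,[1,99]).round(4),"z",np.percentile(P[:,2],[2,50,98]).round(4))
    A=mu[:2]+X*t.min(); B=mu[:2]+X*t.max(); print(" ends",A.round(4),B.round(4),"len",t.max()-t.min())
    if n=="top": Xd=X; Yd=Y; O=(A+B)/2+X*.1625-Y*.078; print("origin",O)
    b=pts(c,blue(c)); d=np.c_[(b[:,:2]-O)@Xd,(b[:,:2]-O)@Yd,b[:,2]]
    d=d[(abs(d[:,1])<.05)&(d[:,0]<.1)&(d[:,0]>-.3)]
    hi=d[d[:,2]>.04]; print(" blue x,y range",np.percentile(d,[1,99],axis=0).round(4).tolist()," plate",len(hi),np.percentile(hi,[1,50,99],axis=0).round(4).tolist())
    # walls & stop
    al=pts(c,np.ones(m.shape,bool)); D=np.c_[(al[:,:2]-O)@Xd,(al[:,:2]-O)@Yd,al[:,2]]
    q=D[(abs(D[:,2]-.026)<.003)&(D[:,0]>-.27)&(D[:,0]<.09)]
    for lo,h in((-.06,-.025),(.025,.06)):
        e=q[(q[:,1]>lo)&(q[:,1]<h)]; print(" wall y",np.percentile(e[:,1],[5,50,95]).round(4),"slope",np.polyfit(e[:,0],e[:,1],1).round(4))
    e=D[(abs(D[:,2]-.04)<.004)&(abs(D[:,1])<.03)&(D[:,0]>.06)&(D[:,0]<.15)]; print(" stop",np.percentile(e,[3,97],axis=0).round(4).tolist())
E
```

```text
top blob [311 201 118  33 604] axis [-0.2445  0.9696] 104.15 mu [ 0.5137 -0.0353  0.0486] t [-0.1055 -0.1038  0.1105  0.1128] r [-0.0082  0.0067] z [0.0439 0.0487 0.0522]
 ends [ 0.5395 -0.1377] [0.4861 0.0741] len 0.21836901883325543
origin [0.54874518 0.14484435]
 blue x,y range [[-0.2079, -0.0323, 0.0056], [-0.0425, 0.0265, 0.053]]  plate 91 [[-0.2084, -0.0277, 0.0422], [-0.2054, -0.0003, 0.0503], [-0.2036, 0.0284, 0.0533]]
 wall y [-0.0414 -0.0377 -0.0306] slope [ 0.0017 -0.0371]
 wall y [0.0291 0.0387 0.0402] slope [-0.0002  0.0369]
 stop [[0.097, -0.0275, 0.0364], [0.1155, 0.0273, 0.0429]]
scene blob [296 259   1   3   3] axis [-0.295   0.9555] 107.16 mu [ 0.5439 -0.1227  0.0457] t [-0.0032 -0.0031  0.0021  0.0021] r [-0.  0.] z [0.045  0.0458 0.0464]
 ends [ 0.5449 -0.1257] [ 0.5433 -0.1207] len 0.005229198375185216
 blue x,y range [[-0.2107, -0.0327, 0.0111], [-0.0412, 0.0298, 0.0511]]  plate 75 [[-0.2109, -0.0287, 0.0473], [-0.2088, -0.0025, 0.0496], [-0.2041, 0.0243, 0.0512]]
 wall y [-0.0409 -0.0375 -0.0291] slope [ 0.0049 -0.0362]
 wall y [0.0255 0.0319 0.0402] slope [0.0036 0.0319]
 stop [[0.0956, -0.0275, 0.0362], [0.1158, 0.0279, 0.0421]]
```

jog_arm(plan=[[[0,0,8,0.033,0.047,0,0.36],[0,0,16,0.066,0.094,0,0.36],[0,0,24,0.1,0.141,0,0.36],[0,0,32,0.133,0.188,0,0.36],[0,0,40,0.166,0.235,0,0.36],[0,0,48,0.2,0.282,0,0.36],[0,0,56,0.233,0.33,0,0.36],[0,0,64,0.266,0.377,0,0.36],[0,0,72,0.3,0.424,0,0.36],[0,0,80,0.333,0.471,0,0.36],[0,0,86,0.366,0.518,0,0.36],[0,0,89.9,0.399,0.565,0,0.36]]])

```text
t: 1.3
tcp_pos: [0.5137, -0.162, 0.2266]
eef_rot: [0.791, -0.612, -0.0, -0.0]
contact_force: [1.5, -0.5, -0.3]
finger_gap: 0.681
grip_force: 0.0
```

jog_arm(plan=[[[0,0,0,0,0,0,0.36],[0,0,0,0,0,0,0.36],[0,0,0,0,0,0,0.36]]])

```text
t: 1.6
tcp_pos: [0.5125, -0.1643, 0.2262]
eef_rot: [0.789, -0.614, -0.0, 0.0]
contact_force: [-1.5, -0.5, 0.6]
finger_gap: 0.678
grip_force: 0.0
```

jog_arm(plan=[[[0,0,0,0.027,0.038,-0.01,0.36],[0,0,0,0.054,0.075,-0.03,0.36],[0,0,0,0.054,0.075,-0.07,0.36],[0,0,0,0.054,0.075,-0.11,0.36],[0,0,0,0.054,0.075,-0.146,0.36],[0,0,0,0.054,0.075,-0.146,0.36],[0,0,0,0.054,0.075,-0.146,0.36]]])

```text
t: 2.3
tcp_pos: [0.5669, -0.0902, 0.0811]
eef_rot: [0.789, -0.615, -0.0, 0.001]
contact_force: [-0.6, 1.2, 2.6]
finger_gap: 0.68
grip_force: 0.0
```

```bash
python3 - <<'E'
from cell import env
import cv2,numpy as np
o=env.get_obs();p=o["tcp_pos"];O=np.array([.5487,.1448]);X=np.array([-.2445,.9696]);Y=np.array([-.9696,-.2445])
print(p,(p[:2]-O)@X,(p[:2]-O)@Y,o["eef_rot"],o["finger_gap"])
a=env.capture("scene")["pixels"][180:300,230:390];b=env.capture("top")["pixels"][130:250,300:460]
im=np.hstack([cv2.resize(x,None,fx=2.5,fy=2.5,interpolation=cv2.INTER_CUBIC) for x in(a,b)])
cv2.imwrite("pics/c1.png",im[:,:,::-1])
E
```

```text
[ 0.56691336 -0.09022261  0.08112301] -0.2323310853499598 0.03980335525595048 [ 7.88754242e-01 -6.14708387e-01 -1.42855519e-04  5.68929367e-04] 0.6796631060769015
```

View pics/c1.png

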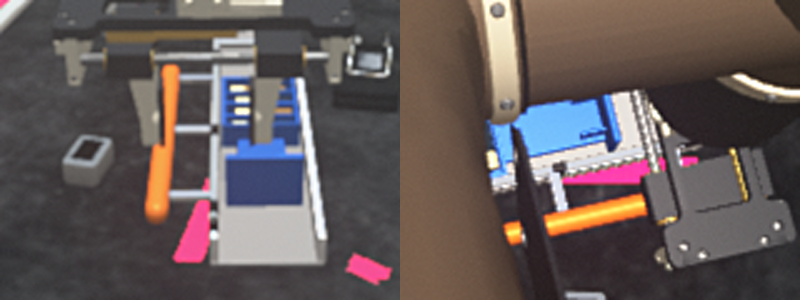

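The left half (scene) shows both tips still above the rail (150,140) and the plate (262,145); the tips are narrow. I measure their exact places from the depth before going down.

```bash
python3 - <<'E'
from cell import env
from meas import *
O=np.array([.5487,.1448]);X=np.array([-.2445,.9696]);Y=np.array([-.9696,-.2445])
c=env.capture("scene"); P=pts(c,np.ones((400,640),bool)); D=np.c_[(P[:,:2]-O)@X,(P[:,:2]-O)@Y,P[:,2]]*1000
for z0,z1 in((76,84),(84,92),(92,100),(100,112)):
  for lo,h in((-40,39),(40,120)):
    q=D[(D[:,2]>z0)&(D[:,2]<z1)&(D[:,1]>lo)&(D[:,1]<h)&(D[:,0]<-205)&(D[:,0]>-290)]
    if len(q): print(z0,lo,len(q),"x",np.percentile(q[:,0],[5,50,95]).round(1),"y",q[:,1].min().round(1),q[:,1].max().round(1))
q=D[(D[:,0]<-190)&(D[:,0]>-225)&(abs(D[:,1])<28)&(D[:,2]>20)&(D[:,2]<46)]; print("plate",np.percentile(q[:,0],[5,50,95]))
q=D[(D[:,0]<-60)&(D[:,0]>-255)&(abs(D[:,1]-78)<12)&(D[:,2]>46)&(D[:,2]<60)]; print("rail",len(q),np.percentile(q,[5,50,95],axis=0).round(1).tolist())
E
```

```text
76 -40 1 x [-240.8 -240.8 -240.8] y 9.5 9.5
76 40 3 x [-242.7 -242.  -238.3] y 69.7 72.9
84 -40 24 x [-244.5 -242.9 -241.2] y -4.5 9.5
84 40 36 x [-245.  -242.8 -235.1] y 69.5 84.8
92 -40 38 x [-244.5 -242.6 -241.1] y -4.5 9.5
92 40 37 x [-244.4 -242.4 -230.5] y 69.5 84.7
100 -40 60 x [-244.2 -242.7 -231.2] y -6.2 9.6
100 40 63 x [-244.7 -242.7 -225.7] y 69.5 85.9
plate [-210.774736   -209.07658901 -207.25347326]
rail 262 [[-249.7, 70.7, 46.7], [-200.1, 75.1, 49.4], [-69.2, 82.9, 51.0]]
```

jog_arm(plan=[[[0,0,0,0,0,-0.02,0.36],[0,0,0,0,0,-0.03,0.36],[0,0,0,0,0,-0.036,0.36],[0,0,0,0,0,-0.042,0.36],[0,0,0,0,0,-0.047,0.36],[0,0,0,0,0,-0.051,0.36],[0,0,0,0,0,-0.051,0.36],[0,0,0,0,0,-0.051,0.36],[0,0,0,0,0,-0.051,0.36]]])

```text
t: 3.35
tcp_pos: [0.5683, -0.0888, 0.0303]
eef_rot: [0.789, -0.614, 0.001, -0.001]
contact_force: [3.1, 0.4, 5.9]
finger_gap: 0.675
grip_force: 2.5
```

```bash
python3 - <<'E'
from cell import env
from meas import *
O=np.array([.5487,.1448]);X=np.array([-.2445,.9696]);Y=np.array([-.9696,-.2445])
c=env.capture("scene"); P=pts(c,orange(c)); D=np.c_[(P[:,:2]-O)@X,(P[:,:2]-O)@Y,P[:,2]]*1000
q=D[(D[:,0]>-280)&(D[:,0]<-50)&(D[:,1]>50)]; print("rail z top",np.percentile(q[:,2],[50,90,98]),"y",q[:,1].mean())
q=D[(abs(D[:,0])<25)&(D[:,1]<30)]; print("blade",len(q),q.min(0) if len(q) else 0,q.max(0) if len(q) else 0)
o=env.get_obs();p=o["tcp_pos"]; print(p,(p[:2]-O)@X,(p[:2]-O)@Y,o["contact_force"])
cv2.imwrite("pics/c2.png",cv2.resize(c["pixels"][160:300,230:410],None,fx=3,fy=3,interpolation=cv2.INTER_CUBIC)[:,:,::-1])
E
```

```text
rail z top [26.29628124 28.96152612 29.353315  ] y 68.87833428219967
blade 0 0 0
[ 0.56831365 -0.08884573  0.03027158] -0.23133843739565566 0.03810898450659293 [3.58800159 0.59543875 4.20186922]
```

View pics/c2.png

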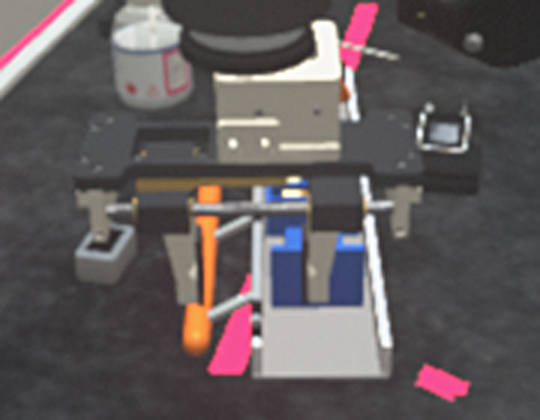

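Both fingers are in place: the rail is down (top at about 29 mm, gate at about 0.54 rad) and the other tip is behind the plate at (318,280). I now push at 80 mm/s with a slight trim toward the lane.

jog_arm(plan=[[[0,0,0,0.001,0.0088,0,0.36],[0,0,0,-0.0009,0.0165,0,0.36],[0,0,0,-0.0029,0.0243,0,0.36],[0,0,0,-0.0048,0.032,0,0.36],[0,0,0,-0.0068,0.0398,0,0.36],[0,0,0,-0.0088,0.0476,0,0.36],[0,0,0,-0.0107,0.0553,0,0.36]]])

```text
t: 4.1
tcp_pos: [0.5561, -0.0338, 0.0297]
eef_rot: [0.789, -0.614, 0.0, 0.0]
contact_force: [2.9, -6.0, 5.3]
finger_gap: 0.678
grip_force: 4.0
```

```bash
cat > chk.py <<'E'
from cell import env
from meas import *
O=np.array([.5487,.1448]);X=np.array([-.2445,.9696]);Y=np.array([-.9696,-.2445])
c=env.capture("scene"); f=lambda P:np.c_[(P[:,:2]-O)@X,(P[:,:2]-O)@Y,P[:,2]]*1000
D=f(pts(c,orange(c)))
q=D[(D[:,0]>-280)&(D[:,0]<-50)&(D[:,1]>50)]; print("rail z top",np.percentile(q[:,2],[50,90,98]))
B=f(pts(c,blue(c))); B=B[(abs(B[:,1])<30)&(B[:,2]>15)&(B[:,2]<47)&(B[:,0]>-230)]; print("plate x",np.percentile(B[:,0],[2,10,30,50]))
o=env.get_obs();p=o["tcp_pos"]; print(o["t"],"tcp dock",(p[:2]-O)@X,(p[:2]-O)@Y,p[2],"F dock",o["contact_force"][:2]@X,o["contact_force"][:2]@Y,o["contact_force"][2],o["eef_rot"])
E
python3 chk.py
```

```text
rail z top [26.56968206 28.96538579 29.4183935 ]
plate x [-80.49188439 -78.8421339  -77.1842337  -75.90867188]
4.15 tcp dock -0.17405664437133733 0.036476802816648536 0.029713754374096835 F dock -1.2844710740273426 -1.63716291857327 5.306572966380827 [ 7.89275210e-01 -6.14039537e-01  5.76724590e-05  2.93194180e-04]
```

```bash
python3 - <<'E'
from cell import env
import cv2,numpy as np
c=env.capture("scene")
cv2.imwrite("pics/c3.png",cv2.resize(c["pixels"][140:290,230:410],None,fx=3.5,fy=3.5,interpolation=cv2.INTER_CUBIC)[:,:,::-1])
E
```

```text
(no output)
```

View pics/c3.png

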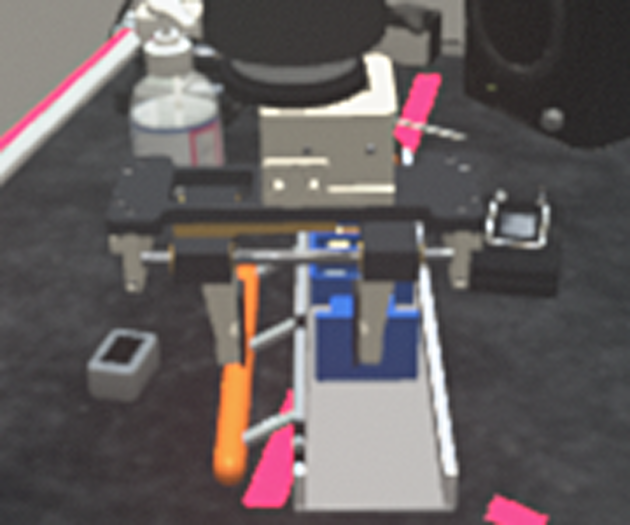

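The plate at (365,340) is in contact with the finger, and the rail is held down. I continue the push.

jog_arm(plan=[[[0,0,0,-0.002,0.0078,0,0.36],[0,0,0,-0.0039,0.0155,0,0.36],[0,0,0,-0.0059,0.0233,0,0.36],[0,0,0,-0.0078,0.031,0,0.36],[0,0,0,-0.0098,0.0388,0,0.36],[0,0,0,-0.0117,0.0465,0,0.36],[0,0,0,-0.0137,0.0543,0,0.36],[0,0,0,-0.0156,0.062,0,0.36],[0,0,0,-0.0176,0.0698,0,0.36],[0,0,0,-0.0196,0.0776,0,0.36]]])

```text
t: 5.2
tcp_pos: [0.5364, 0.0433, 0.0296]
eef_rot: [0.789, -0.614, 0.0, 0.001]
contact_force: [3.4, -7.1, 6.5]
finger_gap: 0.684
grip_force: 4.2
```

```bash
sed -i 's/^B=.*/B=f(pts(c,np.ones((400,640),bool))); B=B[(B[:,1]>-28)\&(B[:,1]<26)\&(B[:,2]>12)\&(B[:,2]<25)\&(B[:,0]>-200)\&(B[:,0]<-60)]; print("plate x",len(B),np.percentile(B[:,0],[10,50,90]))/' chk.py; python3 chk.py
```

```text
rail z top [27.01284693 29.33959448 29.85921025]
plate x 108 [-86.13175105 -84.25058744 -82.64111023]
5.25 tcp dock -0.09446167037880941 0.03674376522929706 0.029574907549629357 F dock -0.8587402597968281 -1.7553718971338066 5.299859174504242 [ 7.89156488e-01 -6.14191970e-01 -7.32787857e-05  5.06095502e-04]
```

jog_arm(plan=[[[0,0,0,-0.0015,0.0058,0,0.36],[0,0,0,-0.0024,0.0097,0,0.36],[0,0,0,-0.0029,0.0116,0,0.36],[0,0,0,-0.0032,0.0126,0,0.36],[0,0,0,-0.0032,0.0126,0,0.36]]])

```text
t: 5.75
tcp_pos: [0.5333, 0.0544, 0.0296]
eef_rot: [0.789, -0.614, 0.0, 0.001]
contact_force: [6.0, -13.9, 5.3]
finger_gap: 0.682
grip_force: 9.2
```

```bash
python3 chk.py
```

```text
rail z top [26.99913404 27.45901127 27.55098671]
plate x 114 [-74.48436624 -72.77740083 -71.24403812]
5.8 tcp dock -0.08385782165428925 0.03704614663319223 0.029610685441505503 F dock -15.497153039013897 -2.7231229149198417 5.594351665199335 [ 7.88912830e-01 -6.14503651e-01  3.02548045e-04  1.31093896e-03]
```

The rack is home: the plate is at -72.8 mm and the reaction force is 15 N. I back off a little and lift.

jog_arm(plan=[[[0,0,0,0.0012,-0.0048,0,0.36],[0,0,0,0.002,-0.0078,0,0.36],[0,0,0,0.002,-0.0078,0.006,0.36],[0,0,0,0.002,-0.0078,0.012,0.36],[0,0,0,0.002,-0.0078,0.018,0.36],[0,0,0,0.002,-0.0078,0.026,0.36],[0,0,0,0.002,-0.0078,0.05,0.36],[0,0,0,0.003,-0.02,0.09,0.36],[0,0,0,0.003,-0.04,0.12,0.36],[0,0,0,0.003,-0.08,0.14,0.36],[0,0,0,0.003,-0.12,0.15,0.36],[0,0,0,0.003,-0.15,0.15,0.36]]])

```text
t: 7.0
tcp_pos: [0.5374, -0.0951, 0.1823]
eef_rot: [0.789, -0.614, 0.002, -0.001]
contact_force: [1.0, 0.6, 0.1]
finger_gap: 0.679
grip_force: 0.0
```

```bash
python3 chk.py; python3 - <<'E'
from cell import env
import cv2,numpy as np
a=env.capture("scene")["pixels"][150:290,230:410];b=env.capture("top")["pixels"][120:310,200:440]
im=np.hstack([cv2.resize(x,(400,315),interpolation=cv2.INTER_CUBIC) for x in(a,b)])
cv2.imwrite("pics/c4.png",im[:,:,::-1])
E
```

```text
rail z top [46.64535562 47.26304179 47.38657902]
plate x 129 [-74.67822861 -72.87586976 -71.5142032 ]
7.05 tcp dock -0.232222449193488 0.0711039895658732 0.1811771524360569 F dock -2.788987277888488 0.07455793231212661 0.4097811431155834 [ 7.88809990e-01 -6.14636286e-01  9.17131497e-04 -4.42228199e-04]
```

View pics/c4.png

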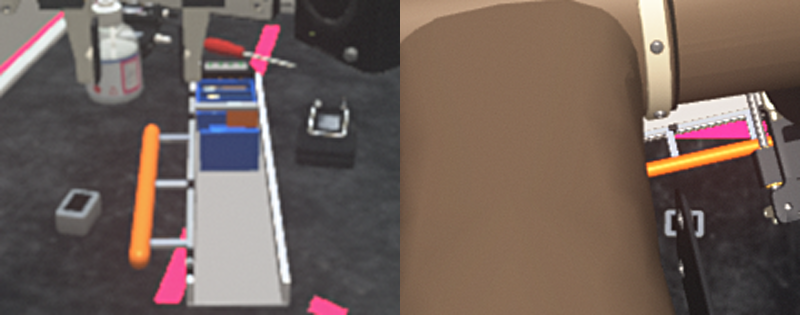

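The scene half shows the arm clear, the rail up, the blade down at (240,118) behind the box, and the charger and bottle standing. I compare the rail height with the start picture to confirm the gate is shut.

```bash
python3 - <<'E'
from cell import env
from meas import *
O=np.array([.5487,.1448]);X=np.array([-.2445,.9696]);Y=np.array([-.9696,-.2445])
for c in(dict(np.load("scene0.npz")),env.capture("scene")):
    P=pts(c,np.ones((400,640),bool)); D=np.c_[(P[:,:2]-O)@X,(P[:,:2]-O)@Y,P[:,2]]*1000
    q=D[(D[:,0]>-270)&(D[:,0]<-100)&(abs(D[:,1]-76)<10)&(D[:,2]>25)&(D[:,2]<60)]
    print(len(q),np.percentile(q[:,2],[50,90,97]).round(1),q[:,1].mean().round(1))
E
```

```text
422 [49.2 50.7 51.2] 76.3
425 [49.2 50.7 51.3] 76.3
```

The rail is back at its starting height, so the gate is shut.

```bash
python3 -c "
from cell import env
print(env.close_job())"
```

```text
the job is handed in; nothing more can be done
None
```

The job is handed in, with no verdict returned: my last measurements put the rack's push plate at dock x ≈ -73 mm (home against the end stop) and the rail back at its starting height (gate shut behind the box), with the arm clear of everything.

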